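# Make up the waxing and dyeing trays for an egg-decorating class

## Robot

A 6-joint arm with a two-finger parallel gripper is mounted at the origin on the work surface. World frame = base frame: x ahead of the robot, y to its left, z up, the work surface at z = 0. Lengths are in m, angles in rad, forces in N, time in s.
With the tool pointing down it reaches from about 0.35 to 0.975 m from the base axis. Payload 17.4 kg.
Tool frame: the origin (TCP) lies at the very end of the fingers, on their centre line; the grasp point (between the pads) lies 19 mm behind it (robot.grasp_offset is the distance from the TCP to the grasp point, in m); z points along the fingers, y is the direction in which the jaws open and shut (so a half turn about z gives the same grasp; the last joint's range is limited). The gripper opens to 85 mm and grips with 20 to 120 N. Pads are 22 mm wide; open, the fingers measure 114 mm over their backs; the gripper's body (76 mm by 85 mm) begins 54 mm behind the grasp point. The pads swing forward as they close: fully open they stand 13 mm farther back than shut.
Start: joints at [1.23, 0.116, 1.442, -0, 1.584, -0.038], TCP at [0.201, 0.644, 0.231] pointing down, gripper open.
Joint ranges: [-2.83, 2.83], [-0.83, 2.19], [0.07, 2.5], [-1.14, 4.28], [0.01, 3], [-2.97, 2.97]. Speed limits (rad/s): [1.89, 1.89, 2.22, 3.14, 3.14, 3.14].

## Interface

Orientations are given as a unit quaternion [x, y, z, w].
In Python, from workcell import robot gives the robot as it stands.
- The arm moves only by the tool drive_tool, never from a script. Its argument "deltas" is one flat list of numbers, 7 for each row, row after row: the turn, a rotation vector about the world's x, y, z in rad, then the shift along the world's x, y, z in m, then the opening, from 0 (shut) to 1 (fully open). A call has exactly 8 rows; each row is the pose to reach, as a shift and turn from the pose commanded when the call began; what a row does not reach only later rows make up. A row lasts 1/10 s, in which the tool goes at most 50 mm and 8.59 degrees, less where a joint would pass 70% of its speed; a pose out of reach is approached as far as the arm can. A call with a gripper value outside its range is refused whole. The fingers move at their own pace and stop on an object; "squeeze" is the grip in N (left out, the last holds). Time passes only in rows, so rows that repeat a pose let the fingers close, or fill a call up. It gives the time, the measured TCP pose, the force and the opening at its end, in the units of the state.
- robot.get_state(): the state, without advancing time (a new reading comes with each control period).
- robot.camera(name): name is "scene" or "top" or "wrist"; returns (picture, depth): 384x512x3 uint8, red, green, blue; 384x512 float32, m along the optical axis (not along the pixel's ray), 0 where there is no reading.
- robot.camera_params(name): a dict with "intrinsics" (3x3 intrinsics, pixels), "world_from_camera" (4x4, takes a point from camera to world coordinates). Camera axes: x right, y down, z forward; pixel columns grow to the right and rows downward; lengths in m; the calibration is good to about 2 mm. A picture is of the moment at which its call begins: read the wrist's pose just before it. camera_params takes no time and is no camera call; for the wrist camera it gives the pose at the moment of the call.
- robot.finish_job(): hands the job in, once; it reports no verdict.
The state is a dict: "clock": time; "q": joint angles; "joint_velocities": joint speeds; "effort": joint torques, N m; "position": TCP position; "tool_rot": TCP orientation; "contact_force": force on the tool from outside, world axes, zero at the start; "torque": the same for the moment, N m; "grip_width": finger opening in m.
Only numpy, scipy, OpenCV 4.12 (cv2) and the standard library are available. Lean on these libraries where they do the work, as an engineer would, in place of code of your own. Each camera call takes 0.05 s, during which the arm holds its last target.

## Task

Make up two trays for the egg-decorating class from the stock on the table: on the waxing tray, the one with two empty square bays, lay the wax stylus in the long bay and stand the candle and the beeswax block in the two square bays, one in each, either way round; on the dyeing tray, the one with the pin block, lay the spoon in the long bay and stand the small jar in the free square bay. Everything must sit fully inside its bay, flat on the tray's floor and the right way up, candle and jar kept upright and set down, not dropped; leave the large jar where it stands.

Things in the scene. Friction and masses are not known exactly. Their poses are not given: they have to be found in the camera images.
- waxing_tray: fixed plywood tray, 160 (x) by 190 mm (y), origin: centre of underside. Floor 5 mm above origin; walls 5 mm thick, 8 mm above the floor. Long bay 72 (x) by 180 mm (y) inside, centre x -39, y 0 mm. Square bays 73 (x) by 87 mm (y) inside, centres x +38, y +46 and -46 mm. Both square bays start empty.
- dyeing_tray: fixed plywood tray, 160 (x) by 190 mm (y), origin: centre of underside. Floor 5 mm above origin; walls 5 mm thick, 8 mm above the floor. Long bay 72 (x) by 180 mm (y) inside, centre x -39, y 0 mm. Square bays 73 (x) by 87 mm (y) inside, centres x +38, y +46 and -46 mm. The bay at y -46 is filled by a brown drying block with upright steel pins (33 mm above the table); the bay at y +46 is free.
- stylus: wax stylus lying flat: square brown wooden handle 14 by 14 mm with rounded edges, 95 mm long from x = -67 to x = +28 mm, then a thin steel neck and a narrow brass funnel 14 mm wide, ending at x = +75 mm. Origin on its underside (the table level), x along the handle towards the funnel; 30 g, balanced about x = -8 mm. Grip the handle across, there.
- spoon: small dipping spoon lying flat: square brown wooden handle 14 by 14 mm with rounded edges, 95 mm long from x = -75 to x = +20 mm, then a steel neck and a round steel bowl 41 mm wide and 12 mm high centred at x = +58 mm, ending at x = +79 mm. Origin on its underside (the table level), x along the handle towards the bowl; 45 g, balanced about x = -8 mm. Grip the handle across, there.
- candle: white candle 22 mm thick, upright in a round brass holder: foot 56 mm across and 7 mm high, socket 29 mm across up to 20 mm, candle on up to 62 mm, then a 5 mm wick; one rigid piece, 140 g. Origin at the centre of the underside, z up. Grip the candle between 25 and 60 mm height.
- beeswax: honey-brown block of beeswax, 54 mm (its x) by 36 mm (its y) by 26 mm high. Origin at the centre of the underside, z up. 45 g. Grip it across its 36 mm.
- small_jar: small amber glass jar with a white cap, 44 mm across, 50 mm high, closed, 80 g. Origin at the centre of the underside, z up.
- large_jar: large amber glass jar with a white cap, 62 mm across, 66 mm high, closed. Not part of either kit: it stays where it stands. Origin at the centre of the underside, z up.
Not all that is in view belongs to the job. There is more than one size of the waxing_tray; the job needs the larger. Of the things shaped like the beeswax, the brown one is meant.

How it is judged:
By the outcome, as a careful person would: the job done as asked, in the order asked, and still so for the second after the job is handed in, with the robot touching nothing.
It also fails if it takes over 128 s, if anything falls off the work surface, if the arm or the gripper's body presses on something with over 40 N, if the wrist force passes 120 N, or if a joint passes its speed limit or range.

## Working session

There is one attempt and no reset: what is moved stays moved. The work goes in short steps, Python scripts to look and compute and a tool call to move; the robot and the scene stay as the last step left them, time stands still between calls to the robot, and variables do not carry over. Pictures are saved under pics/ and viewed, and the job is handed in when it is done.

Besides the shell and the picture viewer there is one more tool, called in YAML: its name, and indented under it one key for each argument. drive_tool: Moves the arm, as the interface text tells. Its arguments: {"type":"object","properties":{"deltas":{"type":"array"},"squeeze":{"type":"number"}},"required":["deltas"]}

```bash
mkdir -p pics; ls; cat > h.py <<'E'
import numpy as np, cv2
from workcell import robot
def grab(name,tag):
    P=robot.camera_params(name); im,d=robot.camera(name)
    cv2.imwrite(f'pics/{tag}.png',im[:,:,::-1]); np.savez(f'{tag}.npz',im=im,d=d,K=P['intrinsics'],T=P['world_from_camera'])
    return im,d,P['intrinsics'],P['world_from_camera']
def load(tag):
    z=np.load(f'{tag}.npz'); return z['im'],z['d'],z['K'],z['T']
def cloud(d,K,T):
    v,u=np.mgrid[:d.shape[0],:d.shape[1]]
    p=np.stack([(u-K[0,2])/K[0,0]*d,(v-K[1,2])/K[1,1]*d,d],-1)
    return p@T[:3,:3].T+T[:3,3]
def ray(uv,K,T,z):
    uv=np.atleast_2d(uv).astype(float)
    r=np.c_[(uv[:,0]-K[0,2])/K[0,0],(uv[:,1]-K[1,2])/K[1,1],np.ones(len(uv))]@T[:3,:3].T
    s=(z-T[2,3])/r[:,2]; return T[:3,3]+s[:,None]*r
E
python3 - <<'E'
from h import *
for n in ['top','scene','wrist']:
    im,d,K,T=grab(n,n+'0'); print(n,K.round(1).tolist(),T.round(3).tolist())
print(robot.get_state())
E
```

```text
pics
top [[484.8, 0.0, 264.1], [0.0, 484.8, 200.2], [0.0, 0.0, 1.0]] [[0.02, -0.991, 0.13, 0.311], [-1.0, -0.018, 0.013, 0.029], [-0.011, -0.13, -0.991, 1.35], [0.0, 0.0, 0.0, 1.0]]
scene [[354.4, 0.0, 256.5], [0.0, 354.4, 191.8], [0.0, 0.0, 1.0]] [[-0.607, 0.565, -0.559, 1.102], [0.794, 0.414, -0.445, 0.507], [-0.02, -0.714, -0.7, 0.825], [0.0, 0.0, 0.0, 1.0]]
wrist [[297.2, 0.0, 254.7], [0.0, 297.2, 193.5], [0.0, 0.0, 1.0]] [[0.298, 0.909, 0.291, 0.127], [0.955, -0.284, -0.091, 0.669], [-0.001, 0.305, -0.952, 0.374], [0.0, 0.0, 0.0, 1.0]]
{'clock': 0.15, 'q': array([ 1.23022633e+00,  1.16360133e-01,  1.44213014e+00,  7.00610811e-06,
        1.58399612e+00, -3.77971251e-02]), 'joint_velocities': array([-0.00047748, -0.0019756 , -0.00109792, -0.00057021, -0.0005525 ,
        0.00013706]), 'effort': array([ 5.98095176e-04, -7.32515717e+01, -6.32847047e+01,  2.24503253e-05,
        4.92465930e-03,  2.17118185e-05]), 'position': array([0.20121737, 0.64415163, 0.23073094]), 'tool_rot': array([ 1.50808798e-01,  9.88562849e-01, -4.38241243e-04, -8.74779130e-05]), 'contact_force': array([-0.36934613,  0.14597481,  0.10636948]), 'torque': array([-1.88692284e-02,  1.21255620e-02,  1.00357020e-05]), 'grip_width': 0.08579177943072072}
```

View pics/top0.png

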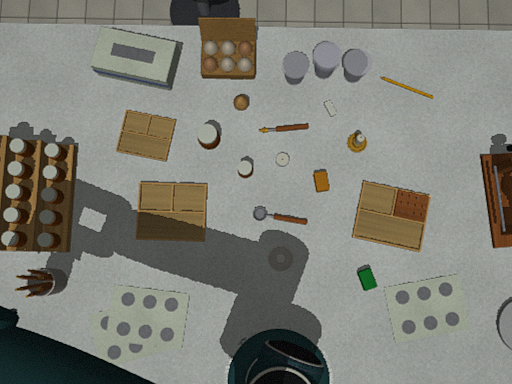

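View pics/scene0.png

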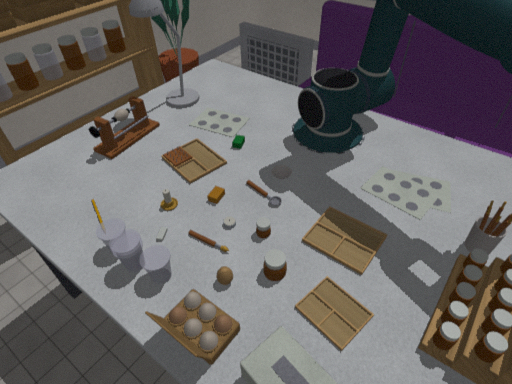

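View pics/wrist0.png

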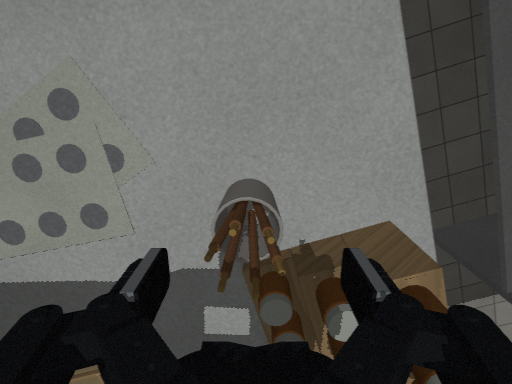

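```bash
python3 - <<'E'
from h import *
im,d,K,T=load('top0')
W=cloud(d,K,T)
for n,(u,v) in dict(table=(230,110),tab2=(330,260),wt=(172,225),wt2=(190,195),small=(147,150),candle=(357,137),jarL=(208,129),jarS=(245,165),sty=(295,127),spoon=(295,219),bees=(321,178),dt=(375,230)).items():
    p=W[v-3:v+4,u-3:u+4].reshape(-1,3); print(n,W[v,u].round(3),np.median(p[:,2]).round(4),p[:,2].max().round(4))
c=np.hstack([cv2.resize(im[90:260,110:310],None,fx=4,fy=4,interpolation=cv2.INTER_CUBIC)]);cv2.imwrite('pics/tA.png',cv2.resize(c,(800,680))[:600,:,::-1])
c=cv2.resize(im[105:255,290:440],(600,600),interpolation=cv2.INTER_CUBIC);cv2.imwrite('pics/tB.png',c[:,:,::-1])
E
```

```text
table [0.747 0.151 0.   ] 0.0005 0.0051
tab2 [ 0.324 -0.137  0.002] -0.0008 0.0061
wt [0.412 0.302 0.006] 0.0053 0.0118
wt2 [0.497 0.256 0.007] 0.0045 0.0112
small [0.624 0.383 0.005] 0.0036 0.0126
candle [ 0.658 -0.203  0.058] 0.0508 0.0668
jarL [0.671 0.204 0.066] 0.0658 0.0714
jarS [0.577 0.101 0.051] 0.0509 0.0555
sty [ 0.696 -0.036  0.013] 0.0119 0.0186
spoon [ 0.434 -0.039  0.02 ] 0.0117 0.0198
bees [ 0.548 -0.109  0.027] 0.0254 1.3498
dt [ 0.409 -0.261  0.004] 0.0048 1.3498
```

View pics/tA.png

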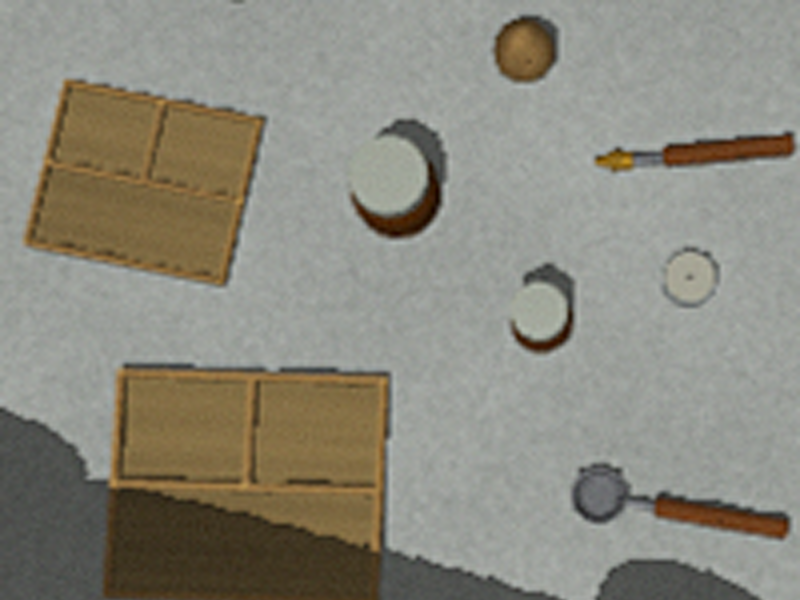

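View pics/tB.png

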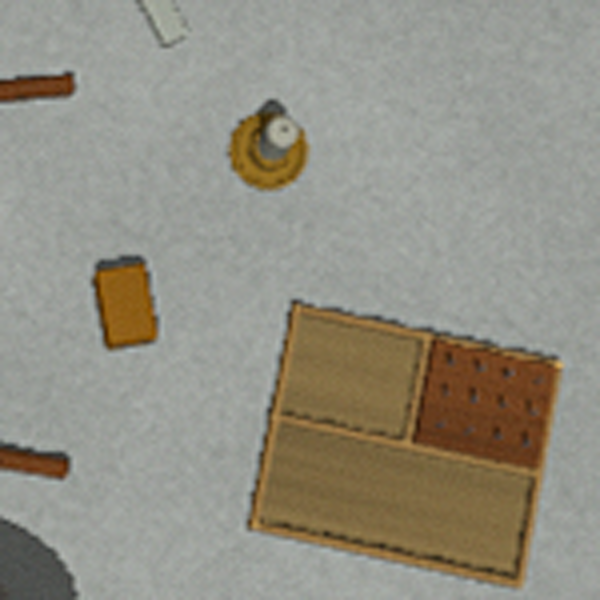

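```bash
cat > m.py <<'E'
from h import *
def masks(im,win):
    x0,y0,x1,y1=win
    m=np.zeros(im.shape[:2],bool); m[y0:y1,x0:x1]=1; return m
def big(mask):
    n,l,s,c=cv2.connectedComponentsWithStats(mask.astype(np.uint8),connectivity=8)
    if n<2: return None
    i=1+np.argmax(s[1:,4]); return l==i
def rect(mask,K,T,z):
    cs,_=cv2.findContours(mask.astype(np.uint8),cv2.RETR_EXTERNAL,cv2.CHAIN_APPROX_NONE)
    c=max(cs,key=cv2.contourArea)[:,0,:]
    p=ray(c,K,T,z)[:,:2]
    (cx,cy),(w,h),a=cv2.minAreaRect((p*1000).astype(np.float32))
    return np.round([cx,cy,w,h,a],1)
E
python3 - <<'E'
from m import *
im,d,K,T=load('top0')
hsv=cv2.cvtColor(im,cv2.COLOR_RGB2HSV); H,S,V=[hsv[...,i] for i in range(3)]
for n,p in dict(sty=(127,295),fun=(129,265),spoon=(218,295),bowl=(212,260),bees=(181,321),foot=(149,357),candle=(137,360),cap=(166,245),woods=(195,190),wood=(225,200),wsh=(230,150),dt=(230,375),pin=(205,420),table=(110,230),footL=(143,350)).items(): print(n,hsv[p])
S2,d2,K2,T2=load('scene0')
h2=cv2.cvtColor(S2,cv2.COLOR_RGB2HSV)
cv2.imwrite('pics/sA.png',cv2.resize(S2[125:325,140:400],(780,600),interpolation=cv2.INTER_CUBIC)[:,:,::-1])
E
```

```text
sty [ 13 178 113]
fun [ 21 199 141]
spoon [ 14 215  71]
bowl [113   9 112]
bees [ 18 218 139]
foot [ 20 192 149]
candle [ 32  33 131]
cap [ 44  20 168]
woods [ 20 122 134]
wood [ 20 124 132]
wsh [ 20 127  66]
dt [ 21 129 119]
pin [ 12 183 121]
table [ 75   3 150]
footL [ 20 191 147]
```

View pics/sA.png

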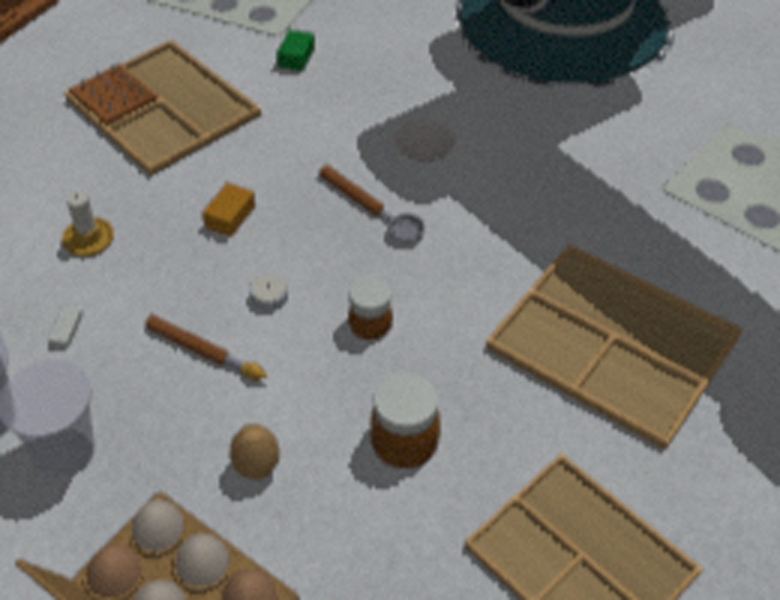

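```bash
python3 - <<'E'
from m import *
V={}
for n in ['top0','scene0']:
    im,d,K,T=load(n); h=cv2.cvtColor(im,cv2.COLOR_RGB2HSV).astype(int); V[n]=(im,d,K,T,h,cloud(d,K,T))
def go(name,vn,win,f,z):
    im,d,K,T,h,W=V[vn]; m=np.zeros(d.shape,bool); x0,y0,x1,y1=win; m[y0:y1,x0:x1]=1
    m&=f(h[...,0],h[...,1],h[...,2]); m=big(m); ys,xs=np.nonzero(m)
    c=np.array([xs.mean(),ys.mean()]); zz=np.median(W[m][:,2])
    print(name,vn,'n',m.sum(),'px',c.round(1),'medz',zz.round(4),'centre',ray(c,K,T,z)[0,:2].round(4),'rect',rect(m,K,T,z))
    o=np.r_[T[:3,3]]; q=ray(c,K,T,0)[0]; return c,o,q
def tri(a,b):
    _,o1,q1=a;_,o2,q2=b;d1=(q1-o1)/np.linalg.norm(q1-o1);d2=(q2-o2)/np.linalg.norm(q2-o2)
    A=np.c_[d1,-d2];s=np.linalg.lstsq(A,o2-o1,rcond=None)[0];p,q=o1+s[0]*d1,o2+s[1]*d2
    print('   tri',((p+q)/2).round(4),'gap',np.linalg.norm(p-q).round(4))
han=lambda H,S,V:(S>130)&(H<19)
orr=lambda H,S,V:(S>150)&(H>12)&(H<26)
yel=lambda H,S,V:(S>120)&(H>15)&(H<26)
wood=lambda H,S,V:(S>70)&(H>10)&(H<28)
white=lambda H,S,V:(S<50)&(V>158)
met=lambda H,S,V:(V<130)
tri(go('sty','top0',(272,118,312,136),han,.012),go('sty','scene0',(187,228,219,249),han,.012))
tri(go('funnel','top0',(255,122,274,136),yel,.007),go('funnel','scene0',(219,242,232,254),yel,.007))
tri(go('spoon','top0',(270,208,312,227),han,.012),go('spoon','scene0',(244,178,270,199),han,.012))
go('bowl','top0',(250,203,267,223),met,.01)
tri(go('bees','top0',(312,166,332,195),orr,.026),go('bees','scene0',(205,184,228,206),orr,.015))
go('foot','top0',(345,125,371,155),yel,.007);go('foot','scene0',(158,190,180,212),yel,.007)
go('wax','top0',(350,128,367,143),lambda H,S,V:(S<90)&(V>120)&(H>15)&(H<60),.062)
tri(go('cap','top0',(235,155,254,175),lambda H,S,V:(S<60)&(V>155)&(H>25)&(H<60),.05),go('cap','scene0',(254,215,275,232),lambda H,S,V:(S<40)&(V>150),.05))
go('wtray','top0',(130,175,215,248),wood,.012);go('wtray','scene0',(295,200,390,280),wood,.012)
go('dtray','top0',(345,172,435,256),wood,.012);go('dtray','scene0',(158,135,230,185),wood,.012)
E
```

```text
sty top0 n 144 px [291.6 127. ] medz 0.0136 centre [ 0.6964 -0.0262] rect [696.2 -26.1  13.3  89.3   6.6]
sty scene0 n 105 px [201.7 238. ] medz 0.0129 centre [ 0.6982 -0.0215] rect [698.1 -22.9  11.8  89.6   6.4]
   tri [ 0.6968 -0.0254  0.0078] gap 0.0026
funnel top0 n 33 px [263.5 129.5] medz 0.0153 centre [0.6892 0.0533] rect [689.   54.3  13.5  23.5  15.4]
funnel scene0 n 27 px [223.7 248.4] medz 0.0138 centre [0.6857 0.0518] rect [686.4  52.   20.7  12.8  78.7]
   tri [0.6878 0.0535 0.0108] gap 0.0008
spoon top0 n 141 px [289.9 218.9] medz 0.0141 centre [ 0.4347 -0.0248] rect [434.5 -24.9  90.5  11.9  80.7]
spoon scene0 n 74 px [256.6 188.1] medz 0.0123 centre [ 0.4378 -0.0197] rect [437.4 -21.3  88.4  13.   80.6]
   tri [ 0.4344 -0.024   0.0071] gap 0.0025
bowl top0 n 174 px [259.5 212.8] medz 0.0049 centre [0.4503 0.0596] rect [449.8  59.6  39.1  36.1   1.1]
bees top0 n 251 px [320.9 180.9] medz 0.0252 centre [ 0.5404 -0.1086] rect [ 540.7 -108.6   54.2   35.7   10.4]
bees scene0 n 173 px [215.8 194.4] medz 0.0245 centre [ 0.5423 -0.107 ] rect [ 541.7 -107.5   65.7   41.9   1
[... 381 characters left out ...]
.7]
cap top0 n 160 px [243.3 167.2] medz 0.0502 centre [0.5705 0.1055] rect [569.6 107.7  36.1  41.    1. ]
cap scene0 n 259 px [264.4 221.1] medz 0.0019 centre [0.5644 0.1063] rect [570.6 109.2  60.2  58.6  36.4]
   tri [0.5685 0.1069 0.0545] gap 0.0039
wtray top0 n 3962 px [171.2 211.3] medz 0.0057 centre [0.4497 0.3052] rect [450.3 305.2 191.7 162.   89.4]
wtray scene0 n 3058 px [344.7 239.2] medz 0.0061 centre [0.4566 0.3126] rect [451.6 307.2 191.1 167.   89.8]
dtray top0 n 4026 px [391.  215.9] medz 0.0068 centre [ 0.4484 -0.3042] rect [ 449.5 -304.3  191.6  161.8   78.6]
dtray scene0 n 1528 px [193.5 159.9] medz 0.0067 centre [ 0.4556 -0.2943] rect [ 451.5 -298.9  198.7  163.3   78.4]
```

drive_tool:
  deltas: [0,0,-0.145,0.03,-0.04,0,1,0,0,-0.29,0.06,-0.08,0,1,0,0,-0.435,0.09,-0.12,0,1,0,0,-0.58,0.12,-0.16,0,1,0,0,-0.725,0.15,-0.2,0,1,0,0,-0.87,0.18,-0.24,0,1,0,0,-1.015,0.21,-0.28,0,1,0,0,-1.16,0.24,-0.32,0,1]
  squeeze: 40

```text
clock: 0.95
position: [0.442, 0.3224, 0.2313]
tool_rot: [0.67, 0.742, 0.0, 0.0]
contact_force: [-0.3, 0.6, 0.3]
grip_width: 0.0857
```

drive_tool:
  deltas: [0,0,0,0.03,-0.04,0,1,0,0,0,0.06,-0.08,0,1,0,0,0,0.09,-0.12,0,1,0,0,0,0.12,-0.16,0,1,0,0,0,0.15,-0.2,0,1,0,0,0,0.18,-0.24,0,1,0,0,0,0.21,-0.28,0,1,0,0,0,0.24,-0.32,0,0.6]

```text
clock: 1.75
position: [0.6822, 0.0023, 0.2311]
tool_rot: [0.668, 0.744, -0.0, -0.0]
contact_force: [0.5, 1.2, 0.4]
grip_width: 0.0732
```

```bash
python3 - <<'E'
from m import *
print({k:np.round(v,3) for k,v in robot.get_state().items() if k in('position','tool_rot','q')})
grab('wrist','w1')
E
```

```text
{'q': array([-0.034,  0.132,  1.425,  0.   ,  1.585, -0.142]), 'position': array([0.682, 0.002, 0.231]), 'tool_rot': array([ 0.668,  0.744, -0.   , -0.   ])}
```

View pics/w1.png

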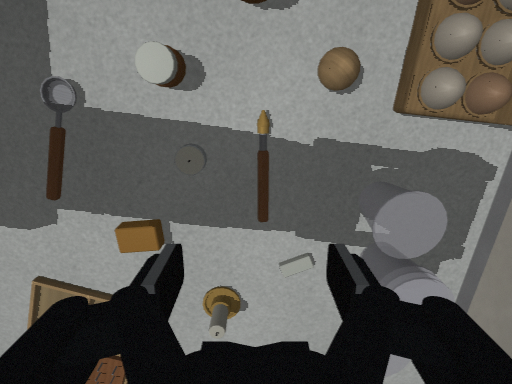

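```bash
cat >> m.py <<'E'
def meas(name,tag,win,f,z):
    im,d,K,T=load(tag);h=cv2.cvtColor(im,cv2.COLOR_RGB2HSV).astype(int)
    m=np.zeros(d.shape,bool); x0,y0,x1,y1=win; m[y0:y1,x0:x1]=1
    m&=f(h[...,0],h[...,1],h[...,2]); m=big(m); ys,xs=np.nonzero(m); W=cloud(d,K,T)
    c=np.array([xs.mean(),ys.mean()])
    print(name,tag,'n',m.sum(),'px',c.round(1),'medz',np.median(W[m][:,2]).round(4),'centre',ray(c,K,T,z)[0,:2].round(4),'rect',rect(m,K,T,z))
    return m,W
E
python3 - <<'E'
from m import *
han=lambda H,S,V:(S>120)&(H<19)
yel=lambda H,S,V:(S>120)&(H>14)&(H<28)
meas('sty','w1',(250,145,276,230),han,.012)
meas('fun','w1',(252,105,276,136),yel,.008)
meas('spoon','w1',(40,120,72,205),han,.012)
meas('bees','w1',(110,210,170,256),yel,.02)
m,W=meas('cand','w1',(205,296,230,340),lambda H,S,V:(S<70)&(V>90),.062)
p=W[m];print(p.min(0),p.max(0)); q=p[p[:,2]>.05];print(np.median(q,0),len(q)); 
m,W=meas('foot','w1',(195,280,245,322),yel,.007)
m,W=meas('cap','w1',(125,35,175,90),lambda H,S,V:(S<60)&(V>130),.05)
p=W[m];q=p[p[:,2]>.047];print((q.min(0)+q.max(0))/2, q.max(0)-q.min(0))
im,d,K,T=load('top0');print('wick px ray top',ray([360.9,137.9],K,T,.062))
W=cloud(d,K,T);c=W[125:155,345:372].reshape(-1,3);q=c[(c[:,2]>.054)&(c[:,2]<.08)];print(q.mean(0),len(q),q.max(0)-q.min(0))
c=W[155:178,233:256].reshape(-1,3);q=c[(c[:,2]>.045)&(c[:,2]<.06)];print('jar',(q.min(0)+q.max(0))/2,q.mean(0),len(q),q.max(0)-q.min(0))
E
```

```text
sty w1 n 643 px [262.9 185.5] medz 0.0142 centre [ 0.6954 -0.0221] rect [694.9 -24.6  11.8  92.7   6.9]
fun w1 n 190 px [262.9 123.2] medz 0.0151 centre [0.6865 0.0542] rect [686.4  56.6  12.1  25.7   6.4]
spoon w1 n 990 px [ 55.3 162.6] medz 0.0134 centre [ 0.4365 -0.0205] rect [436.1 -23.   94.8  16.6  81. ]
bees w1 n 1339 px [139.6 235.7] medz 0.0259 centre [ 0.5422 -0.1053] rect [ 542.1 -105.7   61.    43.3   10.7]
cand w1 n 507 px [215.5 327.7] medz 0.007 centre [ 0.6537 -0.2039] rect [ 654.7 -195.5   31.3   53.4    4.7]
[ 0.63208062 -0.28435605 -0.00159876] [0.67343613 0.08097278 0.37420858]
[ 0.65376295 -0.20740431  0.06218653] 193
foot w1 n 718 px [221.8 300.1] medz 0.0065 centre [ 0.6561 -0.2036] rect [ 656.2 -206.8   52.5   53.5   84.7]
cap w1 n 2478 px [147.4  61. ] medz 0.049 centre [0.5629 0.1052] rect [564.3 103.8  54.5  49.9   6.2]
[0.61181332 0.10240579 0.21108769] [0.12324561 0.04286602 0.32624177]
wick px ray top [[ 0.65477959 -0.21294622  0.062     ]]
[ 0.65480529 -0.21155909  0.06173312] 54 [0.02132523 0.01993782 0.01185115]
jar [0.56974407 0.10231968 0.05154698] [0.56985334 0.10164792 0.05053163] 159 [0.03771669 0.0358251  0.01221196]
```

drive_tool:
  deltas: [0,0,0.01,0.012,-0.016,-0.05,0.5,0,0,0.01,0.012,-0.016,-0.1,0.5,0,0,0.01,0.012,-0.016,-0.15,0.5,0,0,0.01,0.012,-0.016,-0.19,0.5,0,0,0.01,0.012,-0.016,-0.215,0.5,0,0,0.01,0.012,-0.016,-0.228,0.5,0,0,0.01,0.012,-0.016,-0.228,0.3,0,0,0.01,0.012,-0.016,-0.228,0]

```text
clock: 2.6
position: [0.694, -0.0117, 0.0049]
tool_rot: [0.664, 0.748, 0.0, 0.001]
contact_force: [0.5, 0.3, 0.3]
grip_width: 0.0146
```

drive_tool:
  deltas: [0,0,0,0,0,0,0,0,0,0,0,0,0,0,0,0,0,0,0,0,0,0,0,0,0,0,0,0,0,0,0,0,0,0.01,0,0,0,0,0,0,0.03,0,0,0,0,0,0,0.06,0,0,0,0,0,0,0.1,0]

```text
clock: 3.4
position: [0.6925, -0.0116, 0.1037]
tool_rot: [0.664, 0.748, -0.001, -0.001]
contact_force: [-0.5, 0.6, 0.4]
grip_width: 0.0124
```

```bash
python3 - <<'E'
from m import *
print({k:np.round(v,4) for k,v in robot.get_state().items() if k in('position','tool_rot','grip_width','contact_force')})
grab('wrist','w2')
E
```

```text
{'position': array([ 0.6925, -0.0116,  0.1037]), 'tool_rot': array([ 6.642e-01,  7.476e-01, -7.000e-04, -8.000e-04]), 'contact_force': array([-0.5227,  0.5623,  0.4393]), 'grip_width': np.float64(0.0124)}
```

View pics/w2.png

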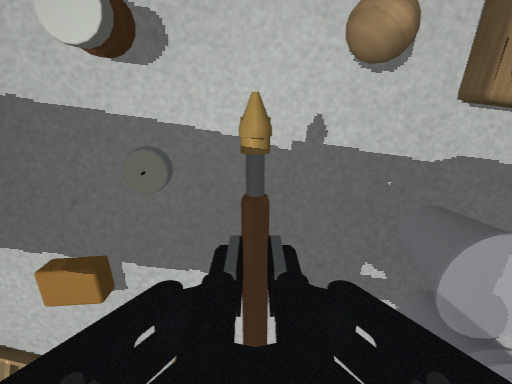

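drive_tool:
  deltas: [0,0,-0.02,-0.032,0.035,0.01,0,0,0,-0.04,-0.064,0.07,0.01,0,0,0,-0.06,-0.096,0.105,0.01,0,0,0,-0.08,-0.128,0.14,0.01,0,0,0,-0.1,-0.16,0.175,0.01,0,0,0,-0.12,-0.192,0.21,0.01,0,0,0,-0.129,-0.224,0.245,0.01,0,0,0,-0.129,-0.256,0.28,0,0]

```text
clock: 4.25
position: [0.4365, 0.2697, 0.1054]
tool_rot: [0.711, 0.703, 0.002, 0.0]
contact_force: [-0.4, 0.2, -0.1]
grip_width: 0.0126
```

drive_tool:
  deltas: [0,0,0,-0.026,0.028,0,0,0,0,0,-0.026,0.028,0,0,0,0,0,-0.026,0.028,-0.02,0,0,0,0,-0.026,0.028,-0.05,0,0,0,0,-0.026,0.028,-0.07,0,0,0,0,-0.026,0.028,-0.08,0,0,0,0,-0.026,0.028,-0.085,0,0,0,0,-0.026,0.028,-0.085,0]

```text
clock: 5.05
position: [0.4116, 0.2962, 0.0186]
tool_rot: [0.711, 0.703, 0.0, 0.0]
contact_force: [-0.0, 0.1, -0.0]
grip_width: 0.0126
```

```bash
python3 - <<'E'
from m import *
print({k:np.round(v,4) for k,v in robot.get_state().items() if k in('position','tool_rot','grip_width','contact_force')})
grab('wrist','w3')
E
```

```text
{'position': array([0.4116, 0.2962, 0.0186]), 'tool_rot': array([7.111e-01, 7.031e-01, 1.000e-04, 0.000e+00]), 'contact_force': array([-0.015 ,  0.0531, -0.0167]), 'grip_width': np.float64(0.0126)}
```

View pics/w3.png

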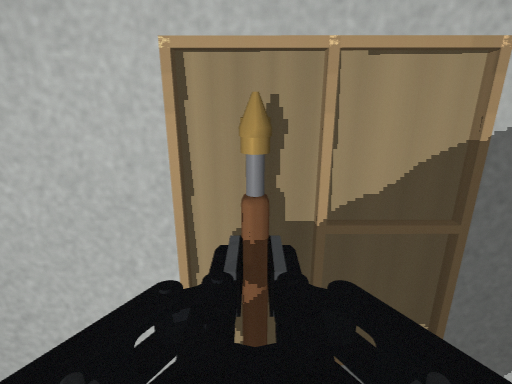

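drive_tool:
  deltas: [0,0,0,0,0,-0.005,0,0,0,0,0,0,-0.0095,0,0,0,0,0,0,-0.0095,0,0,0,0,0,0,-0.0095,0.33,0,0,0,0,0,-0.0095,0.33,0,0,0,0,0,-0.0095,0.33,0,0,0,0,0,0.02,0.33,0,0,0,0,0,0.07,0.33]

```text
clock: 5.9
position: [0.4097, 0.2953, 0.0862]
tool_rot: [0.711, 0.703, -0.003, -0.001]
contact_force: [1.5, 0.4, 0.6]
grip_width: 0.0277
```

```bash
python3 - <<'E'
from m import *
print({k:np.round(v,4) for k,v in robot.get_state().items() if k in('position','tool_rot','grip_width','contact_force')})
grab('wrist','w4')
E
```

```text
{'position': array([0.4097, 0.2953, 0.0862]), 'tool_rot': array([ 7.110e-01,  7.032e-01, -2.900e-03, -6.000e-04]), 'contact_force': array([1.514 , 0.3518, 0.6311]), 'grip_width': np.float64(0.0277)}
```

View pics/w4.png

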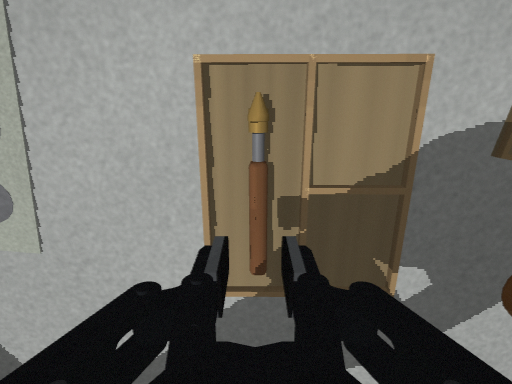

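drive_tool:
  deltas: [0,0,0,0.02,-0.042,0.02,0.5,0,0,0,0.04,-0.084,0.04,0.5,0,0,0,0.06,-0.126,0.06,0.5,0,0,0,0.08,-0.168,0.06,0.5,0,0,0,0.1,-0.21,0.06,0.5,0,0,0,0.12,-0.252,0.06,0.5,0,0,0,0.14,-0.294,0.06,0.5,0,0,0,0.16,-0.336,0.06,0.5]

```text
clock: 6.75
position: [0.5719, -0.0417, 0.1483]
tool_rot: [0.711, 0.703, 0.0, 0.0]
contact_force: [1.2, -0.1, -0.8]
grip_width: 0.0429
```

drive_tool:
  deltas: [0,0,0,0.02,-0.03,0.06,0.55,0,0,0,0.03,-0.05,0.06,0.55,0,0,0,0.04,-0.06,0.06,0.55,0,0,0,0.04,-0.06,0.06,0.55,0,0,0,0.04,-0.06,0.06,0.55,0,0,0,0.04,-0.06,0.06,0.55,0,0,0,0.04,-0.06,0.06,0.55,0,0,0,0.04,-0.06,0.06,0.55]

```text
clock: 7.55
position: [0.611, -0.099, 0.2082]
tool_rot: [0.711, 0.703, -0.0, -0.0]
contact_force: [0.1, -0.0, 0.4]
grip_width: 0.0471
```

```bash
python3 - <<'E'
from m import *
print({k:np.round(v,4) for k,v in robot.get_state().items() if k in('position','tool_rot','grip_width','contact_force')})
grab('wrist','w5')
E
```

```text
{'position': array([ 0.611 , -0.099 ,  0.2082]), 'tool_rot': array([ 7.107e-01,  7.035e-01, -0.000e+00, -1.000e-04]), 'contact_force': array([ 0.0895, -0.0138,  0.3785]), 'grip_width': np.float64(0.0471)}
```

View pics/w5.png

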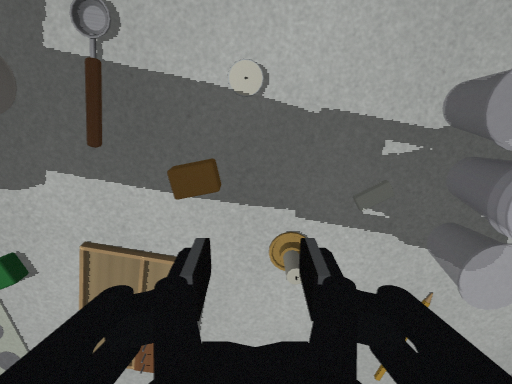

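drive_tool:
  deltas: [0,0,0,0.022,-0.015,0,0.55,0,0,0,0.044,-0.03,0,0.55,0,0,0,0.044,-0.03,0,0.55,0,0,0,0.044,-0.03,0,0.55,0,0,0,0.044,-0.03,0,0.55,0,0,0,0.044,-0.03,0,0.55,0,0,0,0.044,-0.03,0,0.55,0,0,0,0.044,-0.03,0,0.55]

```text
clock: 8.4
position: [0.6551, -0.1295, 0.2086]
tool_rot: [0.711, 0.703, 0.0, 0.0]
contact_force: [0.3, 0.6, 0.4]
grip_width: 0.0468
```

```bash
python3 - <<'E'
from m import *
print({k:np.round(v,4) for k,v in robot.get_state().items() if k in('position','tool_rot','grip_width','contact_force')})
im,d,K,T=grab('wrist','w6')
cv2.imwrite('pics/w6b.png',cv2.resize(im[150:350,130:330],(600,600),interpolation=cv2.INTER_CUBIC)[:,:,::-1])
W=cloud(d,K,T);c=W[:,210:310].reshape(-1,3);q=c[(c[:,2]>.045)&(c[:,2]<.066)];print(np.median(q,0),q.min(0),q.max(0),len(q))
E
```

```text
{'position': array([ 0.6551, -0.1295,  0.2086]), 'tool_rot': array([7.109e-01, 7.033e-01, 1.000e-04, 2.000e-04]), 'contact_force': array([0.289 , 0.5527, 0.3997]), 'grip_width': np.float64(0.0468)}
[ 0.65556578 -0.20567931  0.06192789] [ 0.64435038 -0.22042311  0.04503746] [ 0.66592008 -0.1986113   0.06542491] 389
```

View pics/w6.png

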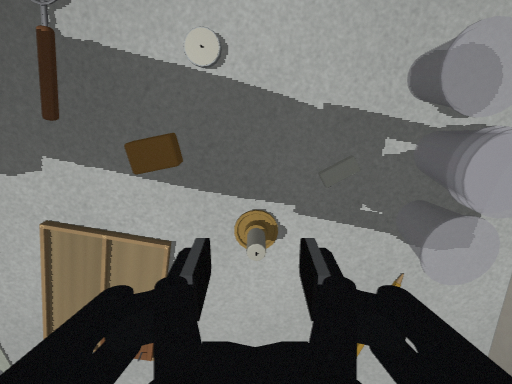

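drive_tool:
  deltas: [0,0,0,0,-0.04,-0.02,0.55,0,0,0,0,-0.08,-0.05,0.55,0,0,0,0,-0.08,-0.09,0.55,0,0,0,0,-0.08,-0.13,0.55,0,0,0,0,-0.08,-0.16,0.55,0,0,0,0,-0.08,-0.18,0.55,0,0,0,0,-0.08,-0.18,0.55,0,0,0,0,-0.08,-0.18,0.3]

```text
clock: 9.25
position: [0.6555, -0.2097, 0.029]
tool_rot: [0.711, 0.703, 0.0, 0.0]
contact_force: [-0.8, 0.7, -0.4]
grip_width: 0.0339
```

drive_tool:
  deltas: [0,0,0,0,0,0,0.1,0,0,0,0,0,0,0.1,0,0,0,0,0,0,0.1,0,0,0,0,0,0,0.1,0,0,0,0,0,0.01,0.1,0,0,0,0,0,0.04,0.1,0,0,0,0,0,0.08,0.1,0,0,0,0,0,0.11,0.1]

```text
clock: 10.05
position: [0.6555, -0.2098, 0.1417]
tool_rot: [0.711, 0.703, 0.0, 0.001]
contact_force: [0.5, -0.1, -0.5]
grip_width: 0.021
```

```bash
python3 - <<'E'
from m import *
print({k:np.round(v,4) for k,v in robot.get_state().items() if k in('position','tool_rot','grip_width','contact_force')})
im,d,K,T=grab('wrist','w7')
E
```

```text
{'position': array([ 0.6555, -0.2098,  0.1417]), 'tool_rot': array([7.110e-01, 7.032e-01, 4.000e-04, 9.000e-04]), 'contact_force': array([ 0.4612, -0.0758, -0.4798]), 'grip_width': np.float64(0.021)}
```

View pics/w7.png

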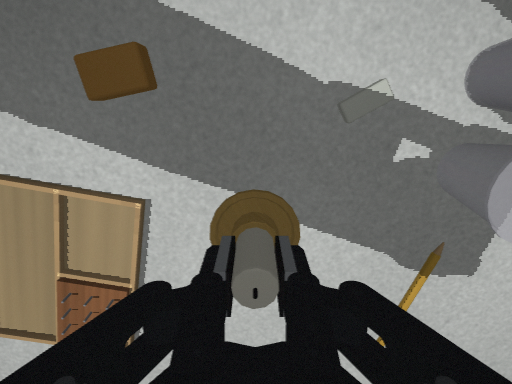

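drive_tool:
  deltas: [0,0,0,-0.01,0.035,0,0.1,0,0,0,-0.022,0.075,0,0.1,0,0,0,-0.034,0.115,0,0.1,0,0,0,-0.046,0.155,0,0.1,0,0,0,-0.058,0.195,0,0.1,0,0,0,-0.07,0.235,0,0.1,0,0,0,-0.082,0.275,0,0.1,0,0,0,-0.094,0.315,0,0.1]

```text
clock: 10.9
position: [0.5605, 0.1068, 0.1391]
tool_rot: [0.711, 0.703, 0.0, 0.0]
contact_force: [0.7, 0.7, -1.9]
grip_width: 0.0208
```

drive_tool:
  deltas: [0,0,0,-0.012,0.04,0,0.1,0,0,0,-0.024,0.08,0,0.1,0,0,0,-0.036,0.12,0,0.1,0,0,0,-0.048,0.16,0,0.1,0,0,0,-0.06,0.2,0,0.1,0,0,0,-0.07,0.235,0,0.1,0,0,0,-0.0725,0.246,-0.01,0.1,0,0,0,-0.0725,0.246,-0.03,0.1]

```text
clock: 11.7
position: [0.4888, 0.3532, 0.1096]
tool_rot: [0.71, 0.704, 0.001, 0.0]
contact_force: [0.0, -0.1, -1.9]
grip_width: 0.0209
```

```bash
python3 - <<'E'
from m import *
print({k:np.round(v,4) for k,v in robot.get_state().items() if k in('position','tool_rot','grip_width','contact_force')})
im,d,K,T=grab('wrist','w8')
E
```

```text
{'position': array([0.4888, 0.3532, 0.1096]), 'tool_rot': array([7.102e-01, 7.040e-01, 1.400e-03, 2.000e-04]), 'contact_force': array([ 0.0458, -0.0647, -1.8817]), 'grip_width': np.float64(0.0209)}
```

View pics/w8.png

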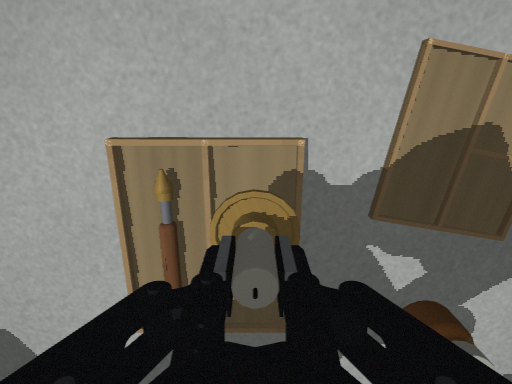

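Lower to TCP z ≈ 0.035, release gently, rise.

drive_tool:
  deltas: [0,0,0,0,-0.001,-0.03,0.1,0,0,0,0,-0.001,-0.055,0.1,0,0,0,0,-0.001,-0.067,0.1,0,0,0,0,-0.001,-0.072,0.1,0,0,0,0,-0.001,-0.0745,0.1,0,0,0,0,-0.001,-0.0745,0.1,0,0,0,0,-0.001,-0.0745,0.1,0,0,0,0,-0.001,-0.0745,0.1]

```text
clock: 12.55
position: [0.4894, 0.3506, 0.0352]
tool_rot: [0.711, 0.703, 0.001, 0.0]
contact_force: [-0.7, -0.7, 6.4]
grip_width: 0.0208
```

```bash
python3 - <<'E'
from m import *
print({k:np.round(v,4) for k,v in robot.get_state().items() if k in('position','tool_rot','grip_width','contact_force')})
im,d,K,T=grab('scene','s9')
cv2.imwrite('pics/s9b.png',cv2.resize(im[150:290,280:400],(600,600),interpolation=cv2.INTER_CUBIC)[:,:,::-1])
E
```

```text
{'position': array([0.4894, 0.3506, 0.0352]), 'tool_rot': array([7.110e-01, 7.032e-01, 9.000e-04, 2.000e-04]), 'contact_force': array([-0.7352, -0.6901,  6.37  ]), 'grip_width': np.float64(0.0208)}
```

View pics/s9b.png

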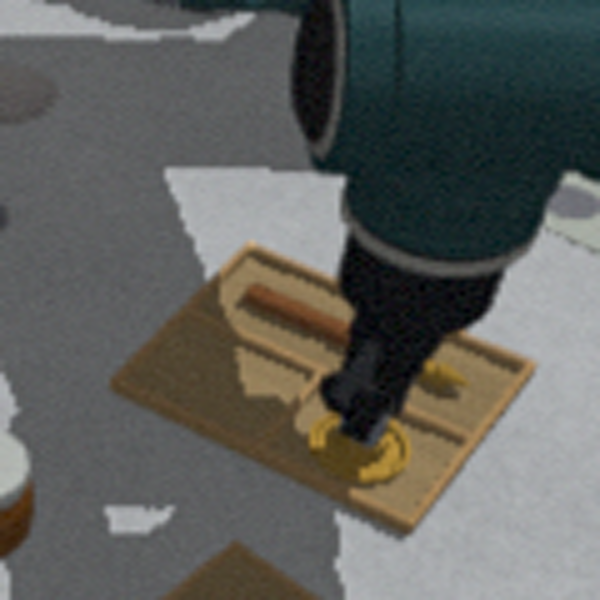

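drive_tool:
  deltas: [0,0,0,0,0,0,0.25,0,0,0,0,0,0,0.4,0,0,0,0,0,0,0.5,0,0,0,0,0,0,0.5,0,0,0,0,0,0.02,0.5,0,0,0,0,0,0.05,0.5,0,0,0,0,0,0.09,0.5,0,0,0,0,0,0.13,0.5]

```text
clock: 13.4
position: [0.4885, 0.3501, 0.1649]
tool_rot: [0.711, 0.703, -0.0, -0.0]
contact_force: [0.3, 1.2, -0.0]
grip_width: 0.0429
```

```bash
python3 - <<'E'
from m import *
print({k:np.round(v,4) for k,v in robot.get_state().items() if k in('position','tool_rot','grip_width','contact_force')})
im,d,K,T=grab('wrist','w10')
W=cloud(d,K,T);c=W[:,200:310].reshape(-1,3)
q=c[(c[:,2]>.05)&(c[:,2]<.072)];print(q.mean(0),q.min(0),q.max(0),len(q))
E
```

```text
{'position': array([0.4885, 0.3501, 0.1649]), 'tool_rot': array([ 7.110e-01,  7.032e-01, -4.000e-04, -1.000e-04]), 'contact_force': array([ 0.3144,  1.1588, -0.0015]), 'grip_width': np.float64(0.0429)}
[0.48890557 0.35268936 0.06569861] [0.47813176 0.34065327 0.05001659] [0.49984637 0.36163562 0.07190939] 571
```

View pics/w10.png

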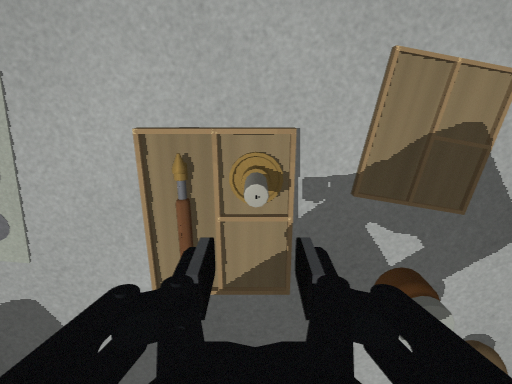

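drive_tool:
  deltas: [0,0,-0.14,0.006,-0.045,0,0.6,0,0,-0.28,0.012,-0.09,0,0.6,0,0,-0.42,0.018,-0.135,0,0.6,0,0,-0.56,0.024,-0.18,0,0.7,0,0,-0.7,0.03,-0.225,0,0.7,0,0,-0.84,0.036,-0.27,0,0.7,0,0,-0.98,0.042,-0.315,0,0.7,0,0,-1.12,0.048,-0.36,0,0.7]

```text
clock: 14.25
position: [0.5367, -0.0116, 0.1638]
tool_rot: [0.977, 0.215, 0.0, 0.0]
contact_force: [1.2, 0.9, -0.0]
grip_width: 0.0596
```

drive_tool:
  deltas: [0,0,-0.13,0.006,-0.045,0,0.7,0,0,-0.255,0.006,-0.09,0,0.7,0,0,-0.255,0.006,-0.097,0,0.7,0,0,-0.255,0.006,-0.097,0,0.7,0,0,-0.255,0.006,-0.097,0,0.7,0,0,-0.255,0.006,-0.097,0,0.7,0,0,-0.255,0.006,-0.097,0,0.7,0,0,-0.255,0.006,-0.097,0,0.7]

```text
clock: 15.05
position: [0.5429, -0.1059, 0.1638]
tool_rot: [0.996, 0.093, 0.0, -0.0]
contact_force: [0.4, -0.1, 0.4]
grip_width: 0.0596
```

```bash
python3 - <<'E'
from m import *
print({k:np.round(v,4) for k,v in robot.get_state().items() if k in('position','tool_rot','grip_width','contact_force')})
im,d,K,T=grab('wrist','w11')
E
```

```text
{'position': array([ 0.5429, -0.1059,  0.1638]), 'tool_rot': array([ 0.9957,  0.093 ,  0.    , -0.    ]), 'contact_force': array([ 0.444 , -0.0658,  0.3667]), 'grip_width': np.float64(0.0596)}
```

View pics/w11.png

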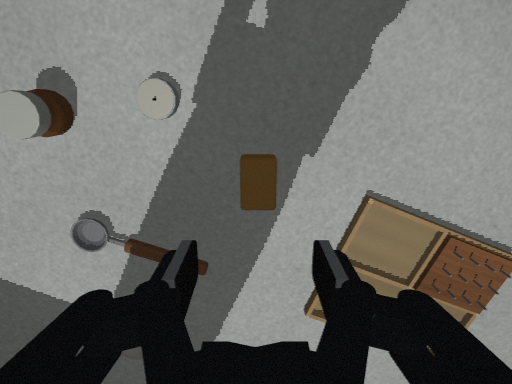

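```bash
python3 - <<'E'
from m import *
m,W=meas('bees','w11',(230,145,290,220),lambda H,S,V:(S>120)&(H<28),.024)
p=W[m];q=p[(p[:,2]>.02)&(p[:,2]<.03)];r=cv2.minAreaRect((q[:,:2]*1000).astype(np.float32));print(r)
m,W=meas('spoon','w11',(120,230,215,280),lambda H,S,V:(S>120)&(H<24),.012)
m,W=meas('cap','w11',(0,80,60,150),lambda H,S,V:(S<60)&(V>90),.05)
E
```

```text
bees w11 n 1945 px [258.1 181.6] medz 0.0262 centre [ 0.5432 -0.1079] rect [ 542.6 -108.    56.3   35.    10.7]
((541.1286010742188, -108.36489868164062), (52.92857360839844, 34.85566711425781), 10.936359405517578)
spoon w11 n 551 px [145.  249.9] medz 0.0135 centre [ 4.398e-01 -2.000e-04] rect [439.3  -1.4  46.3  17.8  81.2]
cap w11 n 2800 px [ 21.1 118.8] medz 0.0496 centre [0.5671 0.0998] rect [570.   97.9  55.9  53.5  10.7]
```

drive_tool:
  deltas: [0,0,0,-0.001,-0.0025,-0.05,0.65,0,0,0,-0.001,-0.0025,-0.1,0.65,0,0,0,-0.001,-0.0025,-0.14,0.65,0,0,0,-0.001,-0.0025,-0.157,0.65,0,0,0,-0.001,-0.0025,-0.157,0.6,0,0,0,-0.001,-0.0025,-0.157,0.4,0,0,0,-0.001,-0.0025,-0.157,0.2,0,0,0,-0.001,-0.0025,-0.157,0.2]

```text
clock: 15.9
position: [0.5426, -0.1093, 0.0083]
tool_rot: [0.996, 0.092, 0.001, 0.0]
contact_force: [0.8, -0.2, -1.1]
grip_width: 0.0348
```

drive_tool:
  deltas: [0,0,0,0,0,0,0.2,0,0,0,0,0,0,0.2,0,0,0,0,0,0.01,0.2,0,0,0,0,0,0.04,0.2,0,0,0,0,0,0.08,0.2,0,0,-0.02,0,0.03,0.12,0.2,0,0,-0.04,-0.01,0.07,0.13,0.2,0,0,-0.06,-0.015,0.11,0.13,0.2]

```text
clock: 16.7
position: [0.5271, 0.0016, 0.1403]
tool_rot: [0.998, 0.061, 0.002, 0.0]
contact_force: [-0.6, -0.1, -0.7]
grip_width: 0.035
```

```bash
python3 - <<'E'
from m import *
print({k:np.round(v,4) for k,v in robot.get_state().items() if k in('position','tool_rot','grip_width','contact_force')})
im,d,K,T=grab('wrist','w12')
E
```

```text
{'position': array([0.5271, 0.0016, 0.1403]), 'tool_rot': array([9.981e-01, 6.130e-02, 2.200e-03, 2.000e-04]), 'contact_force': array([-0.5544, -0.0863, -0.7119]), 'grip_width': np.float64(0.035)}
```

View pics/w12.png

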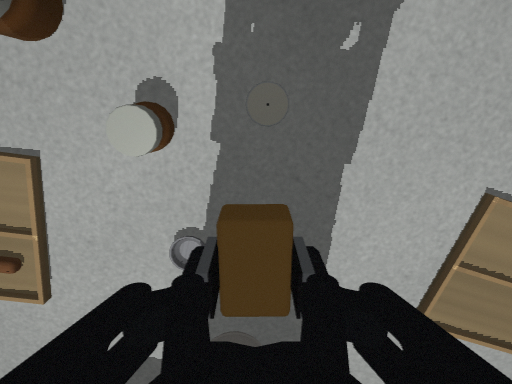

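drive_tool:
  deltas: [0,0,-0.022,-0.007,0.042,0,0.2,0,0,-0.044,-0.014,0.084,0,0.2,0,0,-0.066,-0.021,0.126,0,0.2,0,0,-0.09,-0.028,0.168,0,0.2,0,0,-0.11,-0.035,0.21,0,0.2,0,0,-0.133,-0.039,0.25,-0.02,0.2,0,0,-0.133,-0.039,0.258,-0.06,0.2,0,0,-0.133,-0.039,0.258,-0.095,0.2]

```text
clock: 17.55
position: [0.4874, 0.2605, 0.0413]
tool_rot: [1.0, -0.003, 0.0, -0.0]
contact_force: [-0.1, 0.1, -0.4]
grip_width: 0.0352
```

```bash
python3 - <<'E'
from m import *
print({k:np.round(v,4) for k,v in robot.get_state().items() if k in('position','tool_rot','grip_width','contact_force')})
im,d,K,T=grab('wrist','w13')
E
```

```text
{'position': array([0.4874, 0.2605, 0.0413]), 'tool_rot': array([ 1.0e+00, -2.9e-03,  5.0e-04, -3.0e-04]), 'contact_force': array([-0.1009,  0.145 , -0.3982]), 'grip_width': np.float64(0.0352)}
```

View pics/w13.png

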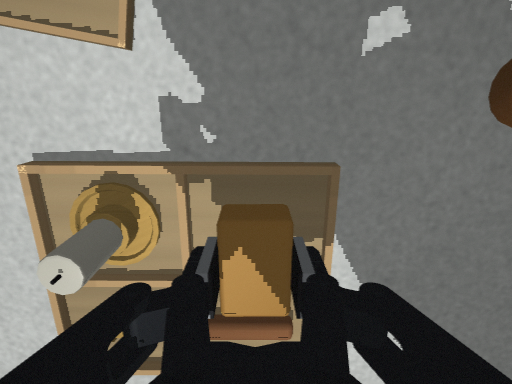

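drive_tool:
  deltas: [0,0,0,0.0005,-0.001,-0.012,0.2,0,0,0,0.0005,-0.001,-0.02,0.2,0,0,0,0.0005,-0.001,-0.025,0.2,0,0,0,0.0005,-0.001,-0.027,0.2,0,0,0,0.0005,-0.001,-0.028,0.2,0,0,0,0.0005,-0.001,-0.028,0.2,0,0,0,0.0005,-0.001,-0.028,0.2,0,0,0,0.0005,-0.001,-0.028,0.2]

```text
clock: 18.4
position: [0.4884, 0.2578, 0.0141]
tool_rot: [1.0, -0.004, 0.0, -0.0]
contact_force: [0.3, -0.2, -0.7]
grip_width: 0.0354
```

drive_tool:
  deltas: [0,0,0,0,0.0015,-0.001,0.2,0,0,0,0,0.0015,-0.0015,0.2,0,0,0,0,0.0015,-0.0015,0.45,0,0,0,0,0.0015,-0.0015,0.5,0,0,0,0,0.0015,-0.0015,0.5,0,0,0,0,0.0015,-0.0015,0.5,0,0,0,0,0.0015,0.03,0.5,0,0,0,0,0.0015,0.08,0.5]

```text
clock: 19.2
position: [0.4867, 0.2586, 0.0918]
tool_rot: [1.0, -0.004, -0.003, 0.001]
contact_force: [0.6, 0.2, 0.7]
grip_width: 0.0427
```

drive_tool:
  deltas: [0,0,0,0,0,0.04,0.5,0,0,0,0,-0.03,0.05,0.5,0,0,0,0,-0.06,0.05,0.5,0,0,0,0,-0.1,0.05,0.5,0,0,0,0,-0.13,0.05,0.5,0,0,0,0,-0.13,0.05,0.5,0,0,0,0,-0.13,0.05,0.5,0,0,0,0,-0.13,0.05,0.5]

```text
clock: 20.0
position: [0.4883, 0.1299, 0.1438]
tool_rot: [1.0, -0.004, -0.0, -0.0]
contact_force: [-0.1, -0.4, -0.3]
grip_width: 0.0428
```

```bash
python3 - <<'E'
from m import *
print({k:np.round(v,4) for k,v in robot.get_state().items() if k in('position','tool_rot','grip_width','contact_force')})
im,d,K,T=grab('wrist','w14')
E
```

```text
{'position': array([0.4883, 0.1299, 0.1438]), 'tool_rot': array([ 1.0e+00, -3.9e-03, -0.0e+00, -1.0e-04]), 'contact_force': array([-0.0896, -0.3525, -0.3438]), 'grip_width': np.float64(0.0428)}
```

View pics/w14.png

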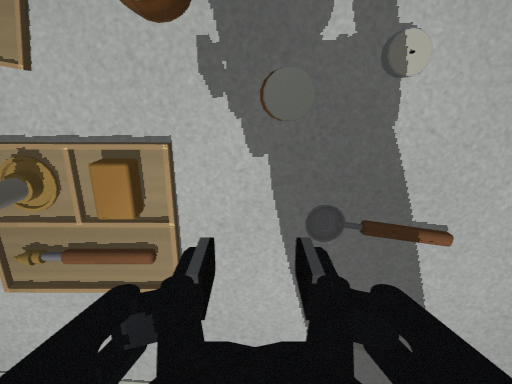

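```bash
python3 - <<'E'
from m import *
meas('spoon','w14',(355,210,460,250),lambda H,S,V:(S>120)&(H<24),.012)
meas('bowl','w14',(303,200,347,246),lambda H,S,V:(S<60)&(V<75),.01)
meas('cap','w14',(255,60,322,130),lambda H,S,V:(S<60)&(V<90),.05)
m,W=meas('bees','w14',(85,150,145,222),lambda H,S,V:(S>165)&(H<28),.031)
p=W[m];q=p[(p[:,2]>.025)&(p[:,2]<.036)];print(cv2.minAreaRect((q[:,:2]*1000).astype(np.float32)))
im,d,K,T=load('w14');W=cloud(d,K,T);q=W[60:130,255:322].reshape(-1,3);q=q[(q[:,2]>.046)&(q[:,2]<.056)];print('jar',(q.min(0)+q.max(0))/2,np.ptp(q,0),q.mean(0))
E
```

```text
spoon w14 n 1253 px [406.2 233.1] medz 0.0138 centre [ 0.4351 -0.0219] rect [435.  -22.3  95.7  15.1  81.2]
bowl w14 n 1249 px [323.8 224.1] medz 0.0063 centre [0.4447 0.0618] rect [443.2  60.6  43.2  44.   89.6]
cap w14 n 163 px [263.9  67.7] medz 0.0004 centre [0.5877 0.1237] rect [585.  122.6  15.4  15.8  89.5]
bees w14 n 338 px [134.1 184.4] medz 0.0209 centre [0.4938 0.2392] rect [490.7 239.   53.6  14.6   6.7]
((488.65814208984375, 243.2764434814453), (51.50572204589844, 6.834900379180908), 7.893462181091309)
jar [0.56943214 0.10501326 0.04950027] [0.03897    0.03877917 0.00622854] [0.56967719 0.10503107 0.05047241]
```

drive_tool:
  deltas: [0,0,0.145,-0.007,-0.019,0,0.5,0,0,0.29,-0.014,-0.038,0,0.5,0,0,0.435,-0.021,-0.057,0,0.5,0,0,0.58,-0.028,-0.076,0,0.5,0,0,0.725,-0.035,-0.095,0,0.5,0,0,0.87,-0.042,-0.114,0,0.5,0,0,1.015,-0.05,-0.1334,0,0.5,0,0,1.16,-0.05,-0.1334,-0.03,0.5]

```text
clock: 20.85
position: [0.4396, -0.005, 0.1168]
tool_rot: [0.837, 0.547, 0.002, 0.002]
contact_force: [0.0, 1.0, -0.6]
grip_width: 0.0429
```

drive_tool:
  deltas: [0,0,0.145,0,0,0,0.5,0,0,0.261,0,0,-0.02,0.5,0,0,0.261,0,0,-0.04,0.5,0,0,0.261,0,0,-0.04,0.5,0,0,0.261,0,0,-0.04,0.5,0,0,0.261,0,0,-0.04,0.5,0,0,0.261,0,0,-0.04,0.5,0,0,0.261,0,0,-0.04,0.5]

```text
clock: 21.65
position: [0.4386, -0.0041, 0.0745]
tool_rot: [0.761, 0.649, 0.0, 0.0]
contact_force: [0.5, 0.2, 0.6]
grip_width: 0.0426
```

```bash
python3 - <<'E'
from m import *
print({k:np.round(v,4) for k,v in robot.get_state().items() if k in('position','tool_rot','grip_width','contact_force')})
im,d,K,T=grab('wrist','w15')
E
```

```text
{'position': array([ 0.4386, -0.0041,  0.0745]), 'tool_rot': array([7.607e-01, 6.491e-01, 4.000e-04, 4.000e-04]), 'contact_force': array([0.5237, 0.2068, 0.5781]), 'grip_width': np.float64(0.0426)}
```

View pics/w15.png

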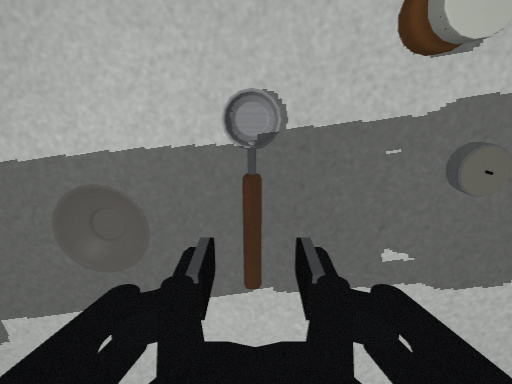

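drive_tool:
  deltas: [0,0,0,0,0,-0.035,0.5,0,0,0,0,0,-0.06,0.5,0,0,0,0,0,-0.071,0.5,0,0,0,0,0,-0.071,0.4,0,0,0,0,0,-0.071,0.2,0,0,0,0,0,-0.071,0,0,0,0,0,0,-0.071,0,0,0,0,0,0,-0.071,0]

```text
clock: 22.5
position: [0.4392, -0.0042, 0.0043]
tool_rot: [0.761, 0.649, 0.001, 0.001]
contact_force: [-0.9, 0.7, 6.7]
grip_width: 0.013
```

drive_tool:
  deltas: [0,0,0,0,0,0,0,0,0,0,0,0,0,0,0,0,0,0,0,0.01,0,0,0,0,0,0,0.04,0,0,0,0,0,0,0.08,0,0,0,0,0,-0.03,0.1,0,0,0,-0.02,0,-0.07,0.1,0,0,0,-0.04,0,-0.11,0.1,0]

```text
clock: 23.3
position: [0.4386, -0.1153, 0.105]
tool_rot: [0.773, 0.634, 0.001, 0.001]
contact_force: [1.0, 0.3, -1.3]
grip_width: 0.0124
```

```bash
python3 - <<'E'
from m import *
print({k:np.round(v,4) for k,v in robot.get_state().items() if k in('position','tool_rot','grip_width','contact_force')})
im,d,K,T=grab('wrist','w16')
E
```

```text
{'position': array([ 0.4386, -0.1153,  0.105 ]), 'tool_rot': array([0.7734, 0.634 , 0.0008, 0.0012]), 'contact_force': array([ 0.951 ,  0.2814, -1.2502]), 'grip_width': np.float64(0.0124)}
```

View pics/w16.png

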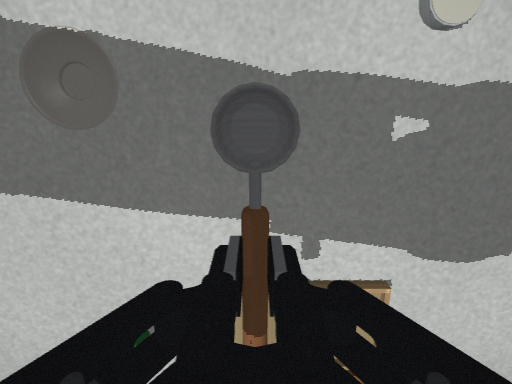

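drive_tool:
  deltas: [0,0,0,-0.007,-0.045,0,0,0,0,0,-0.014,-0.09,0,0,0,0,0,-0.021,-0.135,0,0,0,0,0,-0.028,-0.18,0,0,0,0,0,-0.029,-0.19,-0.02,0,0,0,0,-0.029,-0.19,-0.05,0,0,0,0,-0.029,-0.19,-0.07,0,0,0,0,-0.029,-0.19,-0.075,0]

```text
clock: 24.15
position: [0.4084, -0.3036, 0.0264]
tool_rot: [0.774, 0.634, -0.0, -0.001]
contact_force: [0.3, 0.8, -0.6]
grip_width: 0.013
```

```bash
python3 - <<'E'
from m import *
print({k:np.round(v,4) for k,v in robot.get_state().items() if k in('position','tool_rot','grip_width','contact_force')})
im,d,K,T=grab('wrist','w17')
E
```

```text
{'position': array([ 0.4084, -0.3036,  0.0264]), 'tool_rot': array([ 7.737e-01,  6.336e-01, -3.000e-04, -1.300e-03]), 'contact_force': array([ 0.3055,  0.7593, -0.5529]), 'grip_width': np.float64(0.013)}
```

View pics/w17.png

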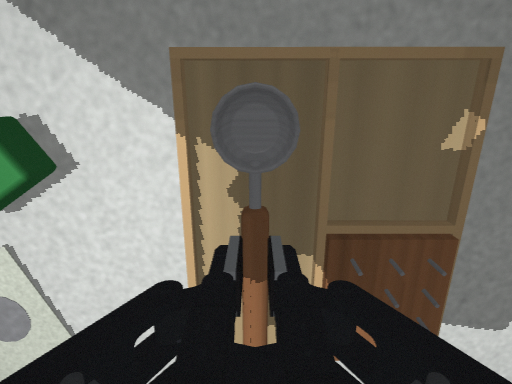

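drive_tool:
  deltas: [0,0,0,0.001,-0.001,-0.01,0,0,0,0,0.001,-0.001,-0.016,0,0,0,0,0.001,-0.001,-0.0175,0,0,0,0,0.001,-0.001,-0.0175,0,0,0,0,0.001,-0.001,-0.0175,0.33,0,0,0,0.001,-0.001,-0.0175,0.33,0,0,0,0.001,-0.001,-0.0175,0.33,0,0,0,0.001,-0.001,0.02,0.33]

```text
clock: 25.0
position: [0.4084, -0.3036, 0.0442]
tool_rot: [0.774, 0.634, -0.001, -0.003]
contact_force: [-0.7, -1.0, 0.4]
grip_width: 0.0282
```

drive_tool:
  deltas: [0,0,0,0,0,0.04,0.33,0,0,0,0,0,0.08,0.33,0,0,0,0,0,0.12,0.33,0,0,0,0,0,0.12,0.33,0,0,0,0,0,0.12,0.33,0,0,0,0,0,0.12,0.33,0,0,0,0,0,0.12,0.33,0,0,0,0,0,0.12,0.33]

```text
clock: 25.8
position: [0.41, -0.3049, 0.1668]
tool_rot: [0.774, 0.634, -0.0, -0.001]
contact_force: [0.2, 0.2, 0.5]
grip_width: 0.0285
```

```bash
python3 - <<'E'
from m import *
print({k:np.round(v,4) for k,v in robot.get_state().items() if k in('position','tool_rot','grip_width','contact_force')})
im,d,K,T=grab('wrist','w18')
E
```

```text
{'position': array([ 0.41  , -0.3049,  0.1668]), 'tool_rot': array([ 7.735e-01,  6.338e-01, -1.000e-04, -7.000e-04]), 'contact_force': array([0.2114, 0.1756, 0.4574]), 'grip_width': np.float64(0.0285)}
```

View pics/w18.png

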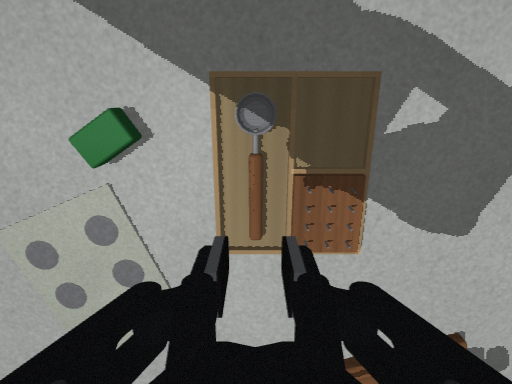

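drive_tool:
  deltas: [0,0,0,0.018,0.04,0,0.6,0,0,0,0.036,0.08,0,0.8,0,0,0,0.054,0.12,0,0.95,0,0,0,0.072,0.16,0,0.95,0,0,0,0.09,0.2,0,0.95,0,0,0,0.108,0.24,0,0.95,0,0,0,0.126,0.28,0,0.95,0,0,0,0.144,0.32,0,0.95]

```text
clock: 26.65
position: [0.5547, 0.0168, 0.1676]
tool_rot: [0.773, 0.634, -0.0, -0.0]
contact_force: [0.5, -0.3, 1.0]
grip_width: 0.0809
```

drive_tool:
  deltas: [0,0,0,0.0,0.01,0,0.95,0,0,0,0.0,0.01,0,0.95,0,0,0,0,0.01,0,0.95,0,0,0,0,0.01,0,0.95,0,0,0,0,0.01,0,0.95,0,0,0,0,0.01,0,0.95,0,0,0,0,0.01,0,0.95,0,0,0,0,0.01,0,0.95]

```text
clock: 27.45
position: [0.5543, 0.0246, 0.1678]
tool_rot: [0.774, 0.634, -0.0, 0.0]
contact_force: [-0.5, -0.1, -0.3]
grip_width: 0.0813
```

```bash
python3 - <<'E'
from m import *
print({k:np.round(v,4) for k,v in robot.get_state().items() if k in('position','tool_rot','grip_width','contact_force')})
im,d,K,T=grab('wrist','w19');W=cloud(d,K,T)
m=(W[...,2]>.046)&(W[...,2]<.056)&(abs(W[...,0]-.57)<.05)&(abs(W[...,1]-.105)<.05)
m=big(m);q=W[m];print(q.mean(0),(q.min(0)+q.max(0))/2,np.ptp(q,0),len(q))
E
```

```text
{'position': array([0.5543, 0.0246, 0.1678]), 'tool_rot': array([ 0.7736,  0.6336, -0.    ,  0.    ]), 'contact_force': array([-0.5399, -0.0942, -0.2985]), 'grip_width': np.float64(0.0813)}
[0.56918686 0.10494262 0.05049373] [0.56908467 0.10467401 0.05018796] [0.03915435 0.03910758 0.00544986] 1833
```

View pics/w19.png

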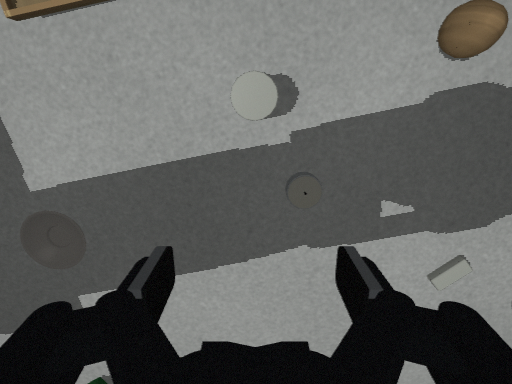

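drive_tool:
  deltas: [0,0,0,0.007,0.04,0,0.98,0,0,0,0.0147,0.08,-0.02,0.98,0,0,0,0.0147,0.08,-0.06,0.98,0,0,0,0.0147,0.08,-0.1,0.98,0,0,0,0.0147,0.08,-0.135,0.98,0,0,0,0.0147,0.08,-0.152,0.98,0,0,0,0.0147,0.08,-0.152,0.9,0,0,0,0.0147,0.08,-0.152,0.6]

```text
clock: 28.3
position: [0.5697, 0.1049, 0.0172]
tool_rot: [0.774, 0.634, 0.001, 0.0]
contact_force: [0.2, -0.5, 0.5]
grip_width: 0.0641
```

drive_tool:
  deltas: [0,0,0,0,0,0,0.4,0,0,0,0,0,0,0.3,0,0,0,0,0,0,0.3,0,0,0,0,0,0,0.3,0,0,0,0,0,0.01,0.3,0,0,0,0,0,0.04,0.3,0,0,0,0,0,0.08,0.3,0,0,0,0,0,0.11,0.3]

```text
clock: 29.1
position: [0.5694, 0.1049, 0.1295]
tool_rot: [0.774, 0.634, 0.001, 0.001]
contact_force: [0.1, 0.5, -0.6]
grip_width: 0.039
```

```bash
python3 - <<'E'
from m import *
print({k:np.round(v,4) for k,v in robot.get_state().items() if k in('position','tool_rot','grip_width','contact_force')})
im,d,K,T=grab('wrist','w20')
E
```

```text
{'position': array([0.5694, 0.1049, 0.1295]), 'tool_rot': array([7.735e-01, 6.338e-01, 1.100e-03, 7.000e-04]), 'contact_force': array([ 0.0578,  0.4535, -0.6113]), 'grip_width': np.float64(0.039)}
```

View pics/w20.png

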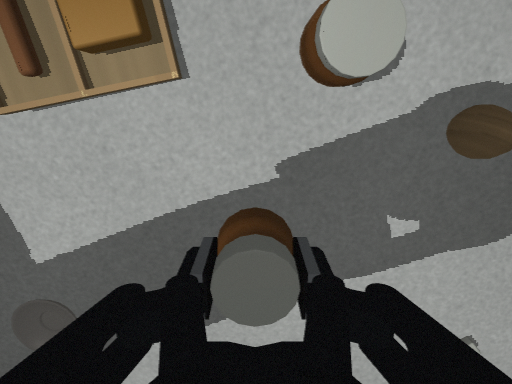

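drive_tool:
  deltas: [0,0,0,-0.007,-0.035,0,0.3,0,0,0,-0.015,-0.077,0,0.3,0,0,0,-0.023,-0.12,0,0.3,0,0,0,-0.032,-0.163,0,0.3,0,0,0,-0.041,-0.206,0,0.3,0,0,0,-0.05,-0.25,0,0.3,0,0,0,-0.058,-0.293,0,0.3,0,0,0,-0.066,-0.335,0,0.3]

```text
clock: 29.95
position: [0.5024, -0.232, 0.1271]
tool_rot: [0.774, 0.634, 0.0, 0.001]
contact_force: [0.6, -0.2, -1.9]
grip_width: 0.0395
```

drive_tool:
  deltas: [0,0,0,-0.007,-0.03,0,0.3,0,0,0,-0.007,-0.036,0,0.3,0,0,0,-0.007,-0.036,-0.02,0.3,0,0,0,-0.007,-0.036,-0.05,0.3,0,0,0,-0.007,-0.036,-0.07,0.3,0,0,0,-0.007,-0.036,-0.085,0.3,0,0,0,-0.007,-0.036,-0.09,0.3,0,0,0,-0.007,-0.036,-0.09,0.3]

```text
clock: 30.75
position: [0.4961, -0.2659, 0.0359]
tool_rot: [0.773, 0.634, -0.0, -0.0]
contact_force: [-0.5, -0.7, 0.2]
grip_width: 0.0396
```

```bash
python3 - <<'E'
from m import *
print({k:np.round(v,4) for k,v in robot.get_state().items() if k in('position','tool_rot','grip_width','contact_force')})
im,d,K,T=grab('wrist','w21')
i2,d,K,T=grab('scene','s21')
cv2.imwrite('pics/c21.png',np.hstack([cv2.resize(im,(448,336)),cv2.resize(i2[100:220,140:260],(336,336),interpolation=cv2.INTER_CUBIC)])[:,:,::-1])
E
```

```text
{'position': array([ 0.4961, -0.2659,  0.0359]), 'tool_rot': array([ 7.735e-01,  6.338e-01, -0.000e+00, -1.000e-04]), 'contact_force': array([-0.5174, -0.6964,  0.213 ]), 'grip_width': np.float64(0.0396)}
```

View pics/c21.png

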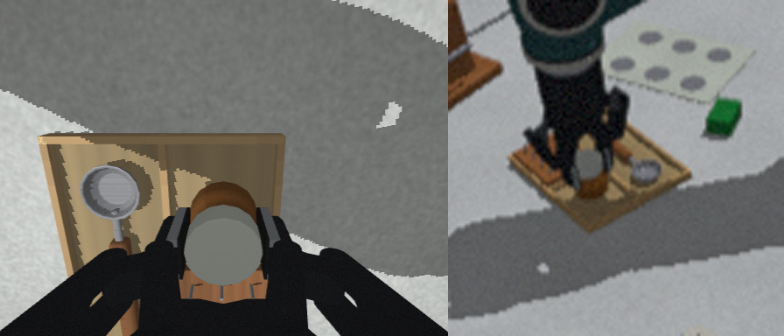

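drive_tool:
  deltas: [0,0,0,0,0,-0.007,0.3,0,0,0,0,0,-0.011,0.3,0,0,0,0,0,-0.0125,0.3,0,0,0,0,0,-0.0135,0.3,0,0,0,0,0,-0.0145,0.3,0,0,0,0,0,-0.0145,0.3,0,0,0,0,0,-0.0145,0.3,0,0,0,0,0,-0.0145,0.3]

```text
clock: 31.65
position: [0.4962, -0.2662, 0.023]
tool_rot: [0.774, 0.634, 0.0, 0.0]
contact_force: [-9.3, 7.0, 20.0]
grip_width: 0.0396
```

drive_tool:
  deltas: [0,0,0,0,0,0.001,0.3,0,0,0,0,0,0.001,0.3,0,0,0,0,0,0.001,0.5,0,0,0,0,0,0.001,0.65,0,0,0,0,0,0.001,0.7,0,0,0,0,0,0.001,0.7,0,0,0,0,0,0.001,0.7,0,0,0,0,0,0.001,0.7]

```text
clock: 32.45
position: [0.496, -0.2661, 0.0222]
tool_rot: [0.774, 0.634, -0.0, -0.0]
contact_force: [-0.9, -0.6, -0.7]
grip_width: 0.0598
```

drive_tool:
  deltas: [0,0,0,0,0,0.02,0.7,0,0,0,0,0,0.06,0.7,0,0,0,0,0,0.1,0.7,0,0,0,0,-0.03,0.15,0.7,0,0,0,0,-0.06,0.18,0.7,0,0,0,0,-0.08,0.18,0.7,0,0,0,0,-0.08,0.18,0.7,0,0,0,0,-0.08,0.18,0.7]

```text
clock: 33.25
position: [0.4957, -0.3461, 0.2011]
tool_rot: [0.774, 0.633, -0.0, -0.001]
contact_force: [0.8, 0.4, 0.1]
grip_width: 0.0596
```

```bash
python3 - <<'E'
from m import *
print({k:np.round(v,4) for k,v in robot.get_state().items() if k in('position','tool_rot','grip_width','contact_force')})
im,d,K,T=grab('wrist','w22');W=cloud(d,K,T)
m=(W[...,2]>.048)&(W[...,2]<.062)&(abs(W[...,0]-.496)<.05)&(abs(W[...,1]+.266)<.05)
m=big(m);q=W[m];print(q.mean(0),(q.min(0)+q.max(0))/2,np.ptp(q,0),len(q));A=np.c_[q[:,:2],np.ones(len(q))];print('plane',np.linalg.lstsq(A,q[:,2],rcond=None)[0])
i2,d,K,T=grab('scene','s22');grab('top','t22')
cv2.imwrite('pics/s22b.png',cv2.resize(i2[120:320,140:400],(780,600),interpolation=cv2.INTER_CUBIC)[:,:,::-1])
E
```

```text
{'position': array([ 0.4957, -0.3461,  0.2011]), 'tool_rot': array([ 7.738e-01,  6.334e-01, -1.000e-04, -8.000e-04]), 'contact_force': array([0.8128, 0.4172, 0.0793]), 'grip_width': np.float64(0.0596)}
[ 0.49571583 -0.26635244  0.0554894 ] [ 0.49559033 -0.26671302  0.05549561] [0.03909507 0.03926604 0.00576362] 1476
plane [0.00225995 0.00122378 0.05469507]
```

View pics/w22.png

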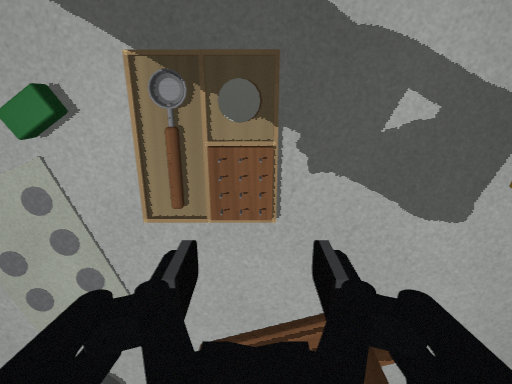

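View pics/s22b.png

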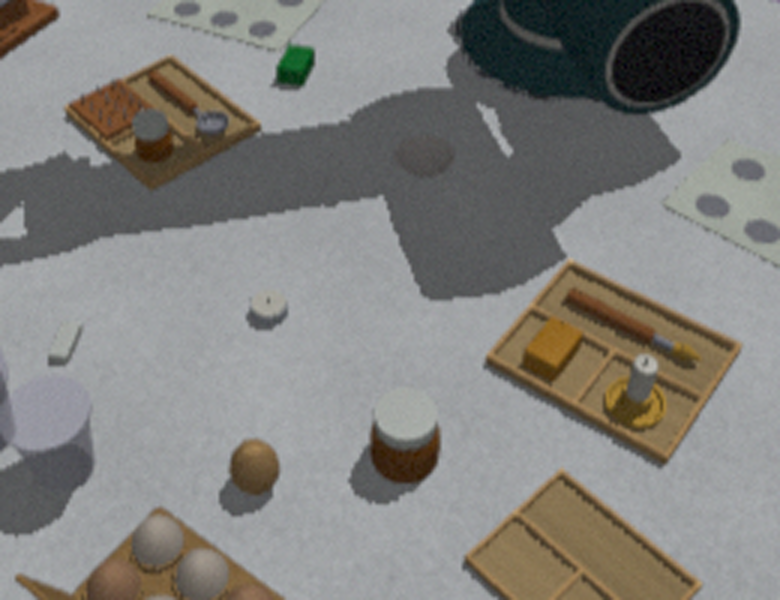

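View pics/t22.png

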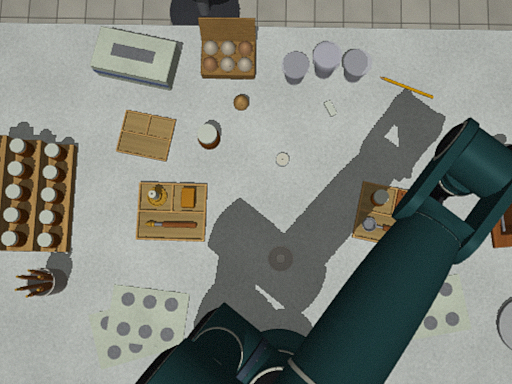

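```bash
python3 - <<'E'
from m import *
m,W=meas('bees','t22',(178,184,200,210),lambda H,S,V:(S>165)&(H<24),.031)
m,W=meas('sty','t22',(155,215,202,233),lambda H,S,V:(S>150)&(H<24),.018)
m,W=meas('spoonh','w22',(160,120,190,212),lambda H,S,V:(S>150)&(H<24),.018)
robot.finish_job()
E
```

```text
bees t22 n 271 px [187.7 197.5] medz 0.0308 centre [0.4866 0.2576] rect [486.8 258.1  53.4  35.9   2.2]
sty t22 n 164 px [179.  224.3] medz 0.0181 centre [0.4134 0.2808] rect [412.9 280.7  13.8  93.8   1.1]
spoonh w22 n 10 px [182.  195.1] medz 0.015 centre [ 0.4075 -0.3556] rect [ 407.2 -355.5    9.7    2.    82.2]
the job is handed in; nothing more can be done
```

Both trays are made up and the job is handed in, at about 33 s of the 128 s allowed. I placed the stylus, candle and beeswax in the larger waxing tray, then the spoon and small jar in the dyeing tray. The large jar and the other things on the table were left alone.

| Item | Last check | Expected |
|---|---|---|
| Jar cap top | 55.5 mm, level, centred in its bay | 55 mm |
| Beeswax top | 30.8 mm, near the bay centre | 31 mm |
| Stylus handle top | 18.1 mm, inside the long bay | 19 mm |
| Candle | upright in its bay in the last pictures; top read about 72 mm including the wick after release | 72 mm |
| Spoon | inside its bay in the last wrist picture, looks flat | – |

- **Spoon height:** the last measurement failed because the colour mask caught only 10 pixels, so its flatness is judged by eye.
- **Small jar:** setting it down pushed about 20 N up with some sideways force, so I raised the arm 1 mm before opening. The gripper read 39 mm on the jar although its stated width is 44 mm. The measured cap is about 39 mm wide, so it was probably held by the cap; the jar stayed upright.

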